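# Level the kitchen balance

## Task

The food tin on the kitchen balance weighs 500 g. Stand the right brass weights (400 g, 200 g and 100 g, the bigger the heavier) upright in the empty pan until the beam is level; the tin stays upright in its pan, and the weight that is not needed stays upright on the worktop.

Things in the scene. Friction and masses are not known exactly. Their poses are not given: they have to be found in the camera images.
- scale: two-pan kitchen balance, standing fixed on the worktop: white base 100 x 190 mm, a column, and a steel beam across it with a round steel pan above each end. Origin: centre of the base's underside, on the worktop. Its y axis runs along the beam towards the pan with the tin, z up. The pan centres lie 115 mm either side of the column. The turning beam and pans give way under a load; a linkage keeps both pans horizontal, so where in a pan a load stands makes no difference
- pan_empty_floor (a point): centre of the flat upper floor of the empty pan (on the side of the scale's -y). The flat floor is about 96 mm across, the rim 120 mm across and 6 mm higher than the floor. It stands 126 mm above the worktop while the beam rests on its stop (until enough weight is in it) and 109 mm when level
- beam (a joint): tilt of the beam in rad: 0 is level, -0.15 is the stop with the tin's pan down (the start), +0.15 the stop with the other pan down. A difference of 100 g between the pans holds it at a stop; it swings slowly and settles in about 1 s
- tin: food tin with a printed paper label, 76 mm across and 110 mm high, 500 g, standing in the other pan. Origin: centre of the underside, z up
- weight_large: the largest, solid brass weight of 400 g: a round upright body 46 mm across and 25 mm high, above it a 6 mm high narrower neck and then a barrel-shaped knob 22 mm across and 20 mm high; 51 mm high in all. Origin: centre of the underside, z up. Starts upright on the worktop. Lift it by the knob from above
- weight_middle: the middle one, solid brass weight of 200 g: a round upright body 35 mm across and 19.5 mm high, above it a 6 mm high narrower neck and then a barrel-shaped knob 19 mm across and 20 mm high; 45.5 mm high in all. Origin: centre of the underside, z up. Starts upright on the worktop. Lift it by the knob from above
- weight_small: the smallest, solid brass weight of 100 g: a round upright body 27 mm across and 15 mm high, above it a 6 mm high narrower neck and then a barrel-shaped knob 16 mm across and 20 mm high; 41 mm high in all. Origin: centre of the underside, z up. Starts upright on the worktop. Lift it by the knob from above
Not all that is in view belongs to the job. Leave any white look-alike of the weight_small alone. What is shaped like the weight_middle but white is not meant.

How it is judged:
At the end, for the whole second after the job is handed in: Beam at rest, level within 0.07 rad; 400 g and 100 g weights stand on the floor (6 mm) of the formerly empty pan, centres within 52 mm of its centre; the tin is in its own pan within 40 mm, 200 g weight on the worktop (10 mm); all four upright within 10 degrees (value of joint beam between -0.07 and 0.07 rad and velocity of joint beam between -0.05 and 0.05 rad/s and horizontal distance between each of weight_large, weight_small and pan_empty_floor below 0.052 m and z of weight_large in the frame of pan_empty_floor between -0.006 and 0.006 m and angle between each of weight_large, weight_small, tin, weight_middle's own z axis and vertical below 0.18 rad and z of weight_small in the frame of pan_empty_floor between -0.006 and 0.006 m and y of tin in the frame of scale between 0.075 and 0.155 m and x of tin in the frame of scale between -0.04 and 0.04 m and height (world z) of tin above 0.08 m and height (world z) of weight_middle between -0.01 and 0.01 m); the robot touches nothing.
It also fails if it takes over 64 s, if anything falls off the work surface, if the arm or the gripper's body presses on something with over 40 N, if the wrist force passes 120 N, or if a joint passes its speed limit or range.

## Robot

A 6-joint arm with a two-finger parallel gripper is mounted at the origin on a cart in front of the work surface, level with it; the furniture and walls round the work are solid. World frame = base frame: x ahead of the robot, y to its left, z up, the work surface at z = 0. Lengths are in m, angles in rad, forces in N, time in s.
With the tool pointing down it reaches from about 0.375 to 0.975 m from the base axis. Payload 3.8 kg.
Tool frame: the origin (TCP) lies midway between the tips of the shut fingers; the grasp point (between the pads) lies 19 mm behind it; z points along the fingers, y is the line along which they close (so a half turn about z gives the same grasp; the last joint's range is limited). The gripper opens to 85 mm and grips with 20 to 120 N. Pads are 22 mm wide; open, the fingers measure 114 mm over their backs; the gripper's body (76 mm by 85 mm) begins 54 mm behind the grasp point. The pads swing forward as they close: fully open they stand 13 mm farther back than shut.
Start: joints at [-1.197, 0.264, 1.604, -0, 1.274, -0.037], TCP at [0.27, -0.619, 0.195] pointing down, gripper open.
Joint ranges: [-2.63, 2.63], [-0.94, 2.18], [0.31, 2.57], [-1.31, 4.45], [0, 2.66], [-2.55, 2.55]. Speed limits (rad/s): [2.57, 2.57, 3.14, 3.14, 3.14, 3.14].

## Interface

Orientations are given as a rotation vector (axis times angle).
In Python, from workcell import bot gives the robot as it stands.
- The arm moves only by the tool servo_tool, never from a script. Its argument "series" is a list of rows, each a list of 7 numbers: the shift along the world's x, y, z in units of 0.15 m (1.0 is 0.15 m), then the turn, a rotation vector about the world's x, y, z in units of 180 degrees (1.0 is 180 degrees), then the closure, from 0 (fully open) to 1 (shut). A call has 1 to 20 rows; each row is the pose to reach, as a shift and turn from the pose commanded when the call began, turning the shorter way round; what a row does not reach only later rows make up. A row lasts 1/10 s, in which the tool goes at most 50 mm and 8.59 degrees, less where a joint would pass 70% of its speed; a pose out of reach is approached as far as the arm can. A call with a number of a shift or a turn outside -1 to 1 is refused whole. A call with a gripper value outside its range is refused whole. The fingers move at their own pace and stop on an object; "newtons" is the grip in N (left out, the last holds). Time passes only in rows, so rows that repeat a pose let the fingers close. It gives the time, the measured TCP pose, the force, the opening and the grip force at its end, in the units of the state.
- bot.read_state(): the state, without advancing time (a new reading comes with each control period).
- bot.read_camera(name): name is "scene" or "side" or "wrist"; returns the picture (480x640x3 uint8, red, green, blue); there is no depth.
- bot.camera_info(name): a dict with "vertical_fov" (degrees; the focal length in pixels is half the picture's height over the tangent of half this angle, whatever the lens; pixels are square), "cx", "cy" (the principal point, pixels), "R" (3x3) and "t" (3): a world point X has camera coordinates R X + t. Camera axes: x right, y down, z forward; pixel columns grow to the right and rows downward; lengths in m; the calibration is good to about 2 mm. A picture is of the moment at which its call begins: read the wrist's pose just before it. camera_info takes no time and is no camera call; for the wrist camera it gives the pose at the moment of the call.
- bot.finish_job(): hands the job in; it is judged then, once.
Trained networks look in the newest picture that a camera, given by its name, has taken for a name from the list of things; names that differ only in an ending like _2 or _b are one class to them, and where a whole thing is asked for, a point or a joint stands for the part that bears it (a point fixed in the world has none). Each returns a list of dicts, best first, with "score" (0 to 1); they miss things now and then, are a little off and sometimes report something else, mostly with a low value. They report only what shows in the picture. A call takes as long as a camera call. They do not tell look-alikes from the thing itself.
- bot.recognise(target, camera): "box" ([left, top, right, bottom] as shares, 0 to 1, of the picture: columns of its width, rows of its height, round what is visible of it).
- bot.trace(target, camera): "mask" (480x640 bool, what is visible of it) and "box" ([left, top, right, bottom] as shares, 0 to 1, of the picture: columns of its width, rows of its height, round what is visible of it).
- bot.mark_of(target, camera): "at" ([row, column] as shares, 0 to 1, of the picture: columns of its width, rows of its height: a listed point, or the origin of a listed thing).
The state is a dict: "time": time; "q": joint angles; "joint_vel": joint speeds; "joint_torque": joint torques, N m; "tool_pos": TCP position; "tcp_rot": TCP orientation; "wrist_force": force on the tool from outside, world axes, zero at the start; "torque": the same for the moment, N m; "width": opening from 0.0 (shut) to 1.0 (fully open); "grip_force": force on a finger pad.
Only numpy, scipy, OpenCV 4.12 (cv2) and the standard library are available. Lean on these libraries where they do the work, as an engineer would, in place of code of your own. Each camera call takes 0.05 s, during which the arm holds its last target. There are 200 camera calls.

## Working session

There is one attempt and no reset: what is moved stays moved. The work goes in short steps, Python scripts to look and compute and a tool call to move; the robot and the scene stay as the last step left them, time stands still between calls to the robot, and variables do not carry over. Pictures are saved under pics/ and viewed, at most 10 in all, crops included, and the job is handed in when it is done.

Besides the shell and the picture viewer there is one more tool, called after ">>>" as name(argument=value, ...) on one line, values as JSON. servo_tool: Moves the arm, as the interface text tells. Shifts and turns lie within -1 to 1; 1 stands for 0.15 m of shift or 180 degrees of turn. Its arguments: {"type":"object","properties":{"series":{"type":"array","items":{"type":"array","items":{"type":"number"}}},"newtons":{"type":"number"}},"required":["series"]}

```bash
mkdir -p pics; cat > h.py <<'E'
import numpy as np, cv2
from workcell import bot
def ray(c,u,v):
    i=bot.camera_info(c); f=240/np.tan(np.radians(i["vertical_fov"])/2)
    R=np.array(i["R"]);t=np.array(i["t"])
    d=R.T@np.array([(u-i["cx"])/f,(v-i["cy"])/f,1]); return -R.T@t,d
def atz(c,u,v,z):
    o,d=ray(c,u,v); return o+d*(z-o[2])/d[2]
def proj(c,X):
    i=bot.camera_info(c); f=240/np.tan(np.radians(i["vertical_fov"])/2)
    p=np.array(i["R"])@np.array(X)+np.array(i["t"]); return i["cx"]+f*p[0]/p[2],i["cy"]+f*p[1]/p[2]
def snap(c,n):
    im=bot.read_camera(c); cv2.imwrite(f"pics/{n}.png",im[:,:,::-1]); return im
E
python3 - <<'E'
from h import *
np.set_printoptions(precision=3,suppress=True)
for c in("scene","side"):
    snap(c,c+"0"); i=bot.camera_info(c); print(c,i["vertical_fov"],ray(c,320,240))
    for n in("weight_large","weight_middle","weight_small","pan_empty_floor","tin","scale"):
        for m in bot.mark_of(n,c)[:4]:
            r,k=m["at"]; u,v=k*640,r*480; print(n,round(m["score"],2),round(u),round(v),atz(c,u,v,{"pan_empty_floor":.126,"tin":.092}.get(n,0)))
E
```

```text
scene 42.95113247517303 (array([-0.228, -0.513,  0.942]), array([ 0.623,  0.348, -0.7  ]))
weight_large 0.61 226 273 [0.429 0.078 0.   ]
weight_middle 0.92 339 360 [ 0.353 -0.23   0.   ]
weight_middle 0.59 355 326 [ 0.437 -0.219 -0.   ]
weight_middle 0.53 339 295 [ 0.492 -0.156  0.   ]
weight_small 0.84 430 393 [ 0.372 -0.401  0.   ]
weight_small 0.77 420 361 [ 0.425 -0.361  0.   ]
weight_small 0.65 389 344 [ 0.432 -0.294  0.   ]
pan_empty_floor 0.73 340 204 [ 0.61  -0.09   0.126]
tin 0.74 243 189 [0.584 0.132 0.092]
scale 0.62 292 235 [0.594 0.018 0.   ]
side 51.41749572095628 (array([ 0.198, -0.726,  0.676]), array([ 0.303,  0.672, -0.676]))
```

View pics/scene0.png

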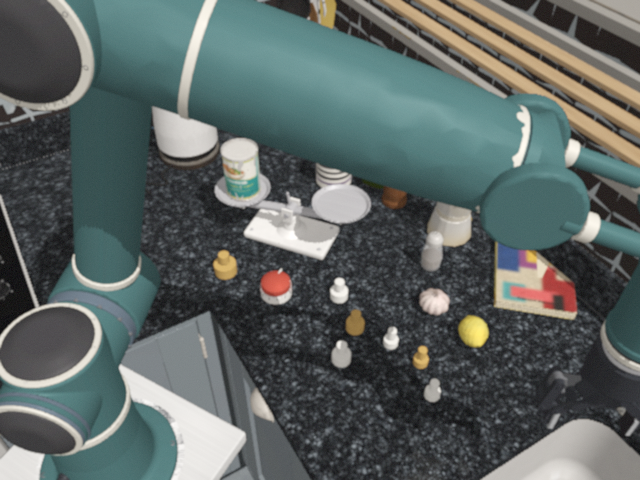

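View pics/side0.png

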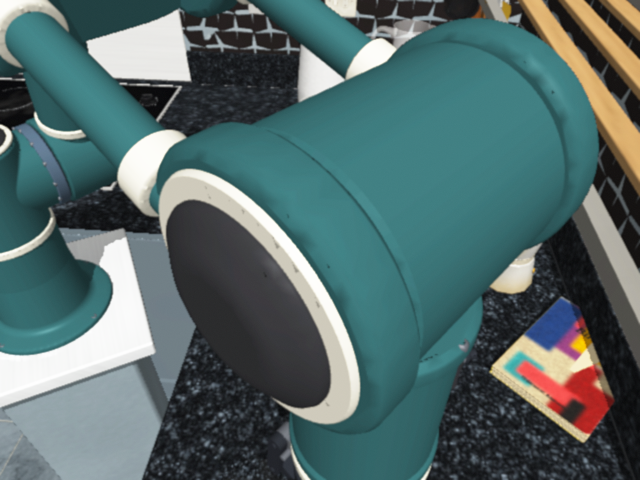

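```bash
python3 - <<'E'
from h import *
im=cv2.imread("pics/scene0.png"); c=im[230:420,200:460]
cv2.imwrite("pics/crop0.png",cv2.resize(c,None,fx=3,fy=3,interpolation=cv2.INTER_CUBIC))
s=bot.read_state();print(s["time"],s["tcp_rot"],s["width"],s["tool_pos"])
for n,u,v in(("jar",276,298),("garlic",434,308),("lemon",474,343)):print(n,atz("scene",u,v,0))
E
```

```text
0.7 [3.07544327e+00 6.40683056e-01 5.53831554e-05] 1.0015514777434658 [ 0.2695597  -0.61887875  0.1947628 ]
jar [ 4.22409535e-01 -4.91034068e-02  1.11022302e-16]
garlic [ 0.55528886 -0.33586587  0.        ]
lemon [ 0.51313033 -0.43370977  0.        ]
```

View pics/crop0.png

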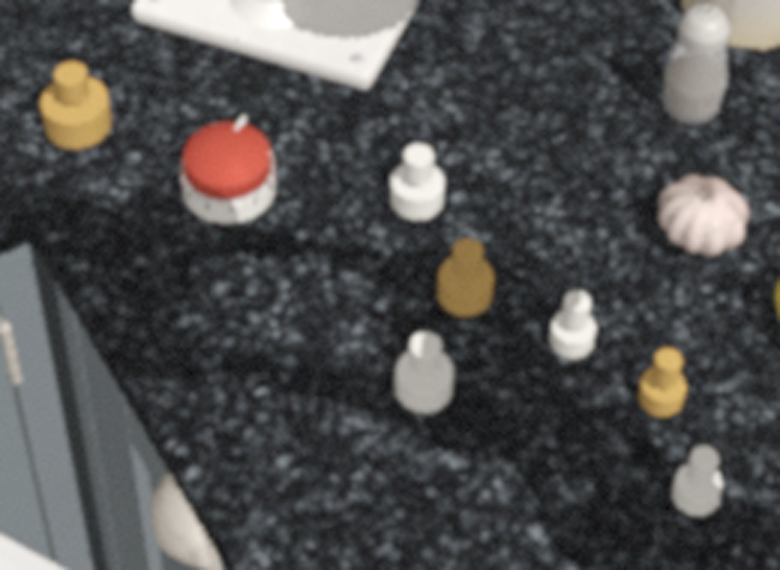

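Scene shot: brass large (226,267), brass middle (355,322), brass small (421,358). The white or grey look-alikes are at (339,291), (341,355), (391,339) and (432,391), so they are left alone. The enlarged crop confirms the colours. The side view is blocked by the arm. I'll start with the small one.

>>> servo_tool(series=[[0.26,0.43,0,0,0,0,0.5],[0.52,0.86,0,0,0,0,0.5],[0.52,0.86,0,0,0,0,0.5],[0.52,0.86,0,0,0,0,0.5]])

```text
time: 1.1
tool_pos: [0.3502, -0.485, 0.1947]
tcp_rot: [-3.072, -0.647, -0.003]
wrist_force: [-0.6, -0.0, 0.3]
width: 0.502
grip_force: 0.0
```

>>> servo_tool(series=[[0.26,0.43,-0.1,0,0,0,0.5],[0.52,0.86,-0.2,0,0,0,0.5],[0.52,0.86,-0.2,0,0,0,0.5],[0.52,0.86,-0.2,0,0,0,0.5],[0.52,0.86,-0.2,0,0,0,0.5]])

```text
time: 1.6
tool_pos: [0.4259, -0.3603, 0.1645]
tcp_rot: [3.074, 0.645, -0.001]
wrist_force: [-0.3, 0.2, -0.4]
width: 0.498
grip_force: 0.0
```

```bash
cat > m.py <<'E'
from h import *
import sys
np.set_printoptions(precision=4,suppress=True)
def meas(cam,n,zo=0,trace=True):
    bot.read_camera(cam)
    for m in bot.mark_of(n,cam)[:4]:
        r,k=m["at"]; print(cam,n,round(m["score"],2),round(k*640),round(r*480),atz(cam,k*640,r*480,zo))
    if trace:
      for m in bot.trace(n,cam)[:4]:
        p=cv2.moments(m["mask"].astype(np.uint8)); b=m["box"]
        if p["m00"]: print(" trace",round(m["score"],2),"cent",round(p["m10"]/p["m00"]),round(p["m01"]/p["m00"]),"px",int(p["m00"]),"box",np.array(b)*[640,480,640,480])
E
python3 - <<'E'
from m import *
snap("wrist","w1")
s=bot.read_state();print(s["time"],s["width"],np.array(s["tool_pos"]),np.array(s["tcp_rot"]))
meas("wrist","weight_small"); meas("side","weight_small"); meas("side","weight_large"); meas("side","pan_empty_floor",.126)
E
```

```text
1.65 0.5025021354156329 [ 0.4256 -0.3615  0.165 ] [ 3.0741  0.6424 -0.0004]
wrist weight_small 0.74 250 159 [ 0.4336 -0.2944  0.    ]
wrist weight_small 0.74 335 272 [ 0.3689 -0.4011  0.    ]
wrist weight_small 0.6 316 204 [ 0.4205 -0.3609  0.    ]
wrist weight_small 0.53 163 123 [ 0.433  -0.2187  0.    ]
 trace 0.82 cent 249 161 px 956 box [231.616 142.32  267.52  177.792]
 trace 0.58 cent 317 206 px 892 box [301.696 186.096 334.4   221.184]
 trace 0.57 cent 339 280 px 971 box [321.28  260.496 354.304 303.792]
side weight_small 0.77 355 380 [ 0.4181 -0.3652  0.    ]
side weight_small 0.65 346 340 [ 0.4399 -0.2934  0.    ]
side weight_small 0.59 339 421 [ 0.367  -0.4151  0.    ]
 trace 0.74 cent 338 412 px 378 box [331.392 398.496 347.008 425.088]
 trace 0.67 cent 344 339 px 369 box [337.792 321.408 353.728 354.192]
 trace 0.6 cent 356 373 px 327 box [349.184 362.496 365.184 387.024]
side weight_large 0.85 263 210 [0.4295 0.0835 0.    ]
 trace 0.56 cent 264 206 px 458 box [252.608 189.12  276.224 216.72 ]
```

View pics/w1.png

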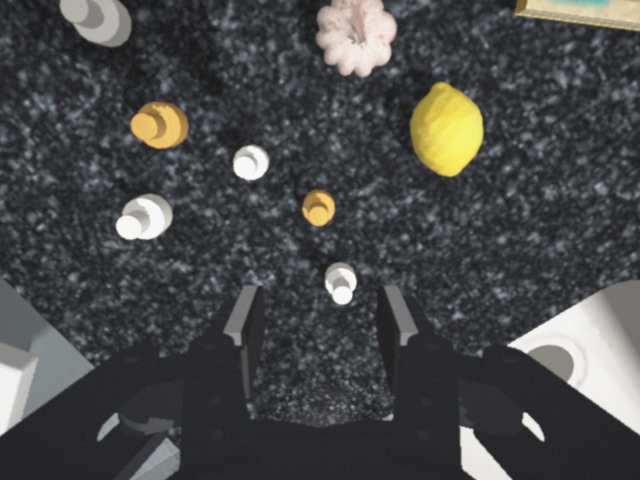

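Wrist view: brass small at (319,207), white ones at (250,160) and (341,282). Three estimates put it at about (0.4215, -0.3615), so I'll descend with the tips just above its body.

>>> servo_tool(series=[[-0.027,0,-0.3,0,0,0,0.5],[-0.027,0,-0.6,0,0,0,0.5],[-0.027,0,-0.8,0,0,0,0.5],[-0.027,0,-0.9,0,0,0,0.5],[-0.027,0,-0.96,0,0,0,0.5],[-0.027,0,-0.96,0,0,0,0.5],[-0.027,0,-0.96,0,0,0,1],[-0.027,0,-0.96,0,0,0,1],[-0.027,0,-0.96,0,0,0,1],[-0.027,0,-0.96,0,0,0,1],[-0.027,0,-0.96,0,0,0,1],[-0.027,0,-0.96,0,0,0,1],[-0.027,0,-0.96,0,0,0,1]], newtons=40)

```text
time: 3.55
tool_pos: [0.4215, -0.3608, 0.0207]
tcp_rot: [-3.075, -0.641, 0.0]
wrist_force: [-0.2, 0.1, -0.3]
width: 0.002
grip_force: 0.0
```

```bash
python3 - <<'E'
from m import *
im=snap("wrist","w2")
meas("side","weight_small"); s=bot.read_state();print(np.array(s["tool_pos"]))
print("tcp px",proj("wrist",s["tool_pos"]), proj("side",s["tool_pos"]))
im=bot.read_camera("side")
a=cv2.resize(im[320:440,280:420],None,fx=4,fy=4); cv2.imwrite("pics/c2.png",a[:,:,::-1])
E
```

```text
side weight_small 0.81 335 418 [ 0.3639 -0.4093  0.    ]
side weight_small 0.58 357 379 [ 0.4222 -0.3663  0.    ]
side weight_small 0.49 348 345 [ 0.4378 -0.3027  0.    ]
 trace 0.68 cent 338 413 px 363 box [329.792 400.608 346.176 422.88 ]
 trace 0.56 cent 342 343 px 174 box [338.176 330.912 347.712 350.976]
[ 0.4214 -0.3608  0.0206]
tcp px (np.float64(320.61295749926256), np.float64(271.5820411304492)) (np.float64(355.87849833936906), np.float64(369.2981931380108))
```

View pics/w2.png

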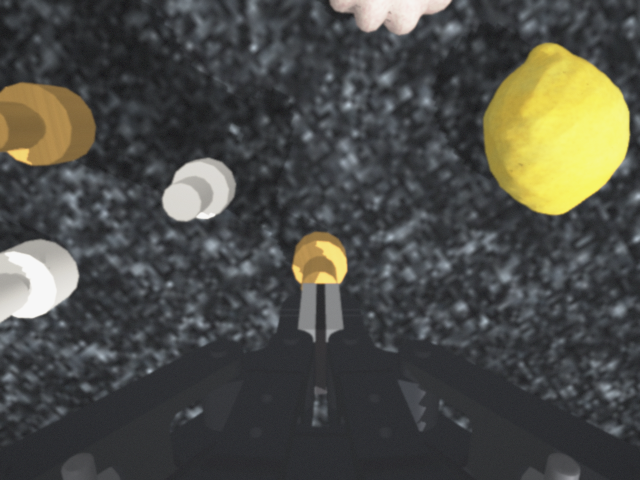

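```bash
python3 - <<'E'
from m import *
R=np.array(bot.camera_info("wrist")["R"]);print(R,ray("wrist",320,240)[0])
print("body",atz("wrist",320,259,.015),atz("wrist",320,259,.0),"knob",atz("wrist",320,272,.041))
t=np.array([.4214,-.3608,.0206])
for d in(-.011,0,.011): print(proj("wrist",t+d*np.array([.917,.4,0])))
im=cv2.imread("pics/w2.png"); c=im[215:345,240:400]; d=cv2.imread("pics/c2.png")
c=cv2.resize(c,None,fx=3.5,fy=3.5)[:455,:]
o=np.zeros((600,800,3),np.uint8); o[:300,:350]=cv2.resize(d,(350,300)); o[145:600,350:]=c[:,:450]
cv2.imwrite("pics/c3.png",o)
E
```

```text
[[ 0.3982 -0.9173 -0.001 ]
 [-0.8807 -0.3826  0.2793]
 [-0.2566 -0.1104 -0.9602]] [ 0.487  -0.3324  0.1989]
body [ 0.4252 -0.3588  0.015 ] [ 0.4202 -0.361   0.    ] knob [ 0.4287 -0.3574  0.041 ]
(np.float64(320.59641365165294), np.float64(293.09791756423397))
(np.float64(320.56034390442136), np.float64(271.6480881503084))
(np.float64(320.52309508083397), np.float64(249.4970897888727))
```

View pics/c3.png

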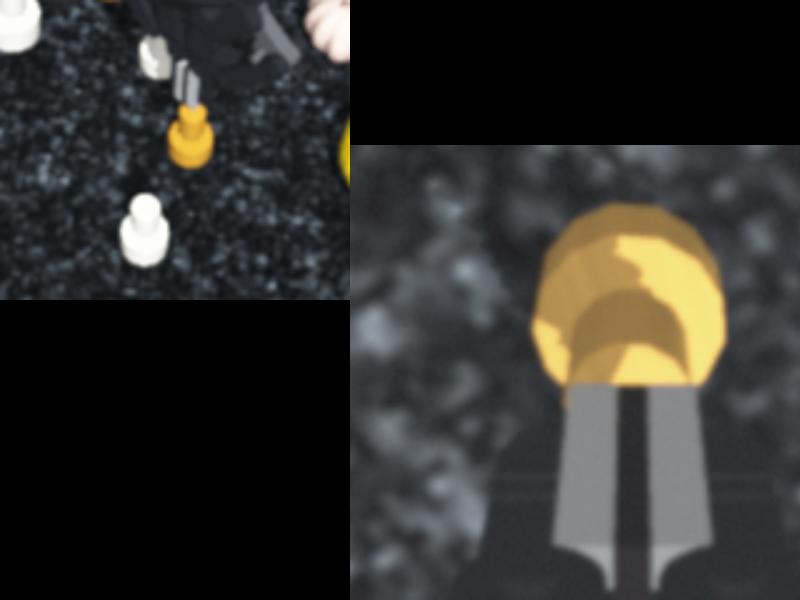

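```bash
python3 - <<'E'
from m import *
s=bot.read_state();print(s["time"],s["width"],s["grip_force"],s["tool_pos"],s["q"])
t=np.array(s["tool_pos"])
for z in(0,.013,.02,.03,.04,.06):
  print(z,[np.round(proj("wrist",t+d*np.array([.917,.4,0])+[0,0,z])[1]) for d in(-.011,0,.011)])
w=np.array([.4235,-.3597,0])
for z in (0,.015,.021,.041): print("w",z,np.round([proj("wrist",w+[0,0,z]),proj("side",w+[0,0,z])]))
print("side tips",[np.round(proj("side",t+[0,0,z])) for z in(0,.01,.02,.03)])
E
```

```text
3.8 0.0006525270619540408 0.0 [ 0.4215 -0.3608  0.0206] [-0.7529  0.2112  2.018   0.      0.9126  0.4071]
0 [np.float64(293.0), np.float64(272.0), np.float64(249.0)]
0.013 [np.float64(305.0), np.float64(283.0), np.float64(259.0)]
0.02 [np.float64(313.0), np.float64(289.0), np.float64(265.0)]
0.03 [np.float64(324.0), np.float64(300.0), np.float64(274.0)]
0.04 [np.float64(337.0), np.float64(311.0), np.float64(284.0)]
0.06 [np.float64(369.0), np.float64(340.0), np.float64(309.0)]
w 0 [[320. 253.]
 [356. 376.]]
w 0.015 [[320. 263.]
 [357. 370.]]
w 0.021 [[320. 267.]
 [357. 368.]]
w 0.041 [[320. 285.]
 [357. 361.]]
side tips [array([356., 369.]), array([356., 366.]), array([356., 362.]), array([357., 358.])]
```

The crop and geometry agree: the weight sits right under the TCP, at about (0.4235, -0.3597). The shut tips show at the top of the knob, roughly 20 mm above the reported TCP, so the fingers closed above it. I'll open, go about 16 mm lower and close again.

>>> servo_tool(series=[[0.01,0.005,0,0,0,0,0.5],[0.01,0.005,0,0,0,0,0.5],[0.01,0.005,0,0,0,0,0.5],[0.01,0.005,-0.06,0,0,0,0.5],[0.01,0.005,-0.11,0,0,0,0.5],[0.01,0.005,-0.11,0,0,0,0.5],[0.01,0.005,-0.11,0,0,0,1],[0.01,0.005,-0.11,0,0,0,1],[0.01,0.005,-0.11,0,0,0,1],[0.01,0.005,-0.11,0,0,0,1],[0.01,0.005,-0.11,0,0,0,1],[0.01,0.005,-0.11,0,0,0,1]])

```text
time: 5.0
tool_pos: [0.4232, -0.3603, 0.0045]
tcp_rot: [3.075, 0.641, 0.001]
wrist_force: [-1.1, 0.1, 3.0]
width: -0.0
grip_force: 1.3
```

```bash
python3 - <<'E'
from m import *
im=snap("wrist","w4"); s=bot.read_state(); print(s["width"],s["grip_force"],s["tool_pos"],s["wrist_force"])
d=bot.read_camera("side")
c=cv2.resize(im[215:345,240:400],None,fx=3,fy=3); d=cv2.resize(d[320:400,310:400],None,fx=3.5,fy=3.5)
o=np.zeros((400,800,3),np.uint8); o[:390,:480]=c; o[:280,482:797]=d
cv2.imwrite("pics/c4.png",o[:,:,::-1])
E
```

```text
0.0008332598230482118 1.3938859925838187 [ 0.4232 -0.3603  0.0045] [-0.9969  0.3876  3.2865]
```

View pics/c4.png

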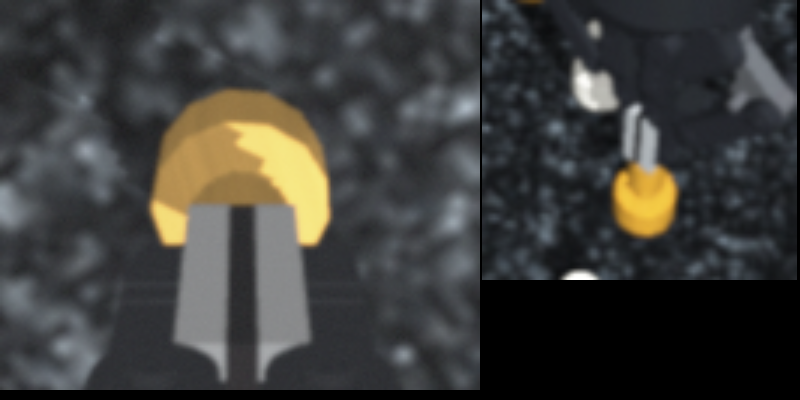

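Fitting both views (front pad edge at wrist row 283, near pad corner at side row 369), together with the 3 N upward force and full closure, the tips sit about 37 mm above the reported TCP and are resting on the knob top. I'll open and go down in watched steps.

>>> servo_tool(series=[[0,0,0,0,0,0,0.5],[0,0,0,0,0,0,0.5],[0,0,0,0,0,0,0.5],[0,0,-0.04,0,0,0,0.5],[0,0,-0.07,0,0,0,0.5],[0,0,-0.07,0,0,0,0.5]])

```text
time: 5.7
tool_pos: [0.4218, -0.359, -0.0079]
tcp_rot: [-3.073, -0.64, 0.003]
wrist_force: [-0.4, -0.2, 0.1]
width: 0.5
grip_force: 0.0
```

>>> servo_tool(series=[[0,0,-0.04,0,0,0,0.5],[0,0,-0.075,0,0,0,0.5],[0,0,-0.075,0,0,0,0.5],[0,0,-0.075,0,0,0,1],[0,0,-0.075,0,0,0,1],[0,0,-0.075,0,0,0,1],[0,0,-0.075,0,0,0,1],[0,0,-0.075,0,0,0,1]])

```text
time: 6.5
tool_pos: [0.4232, -0.3603, -0.0173]
tcp_rot: [3.075, 0.641, 0.0]
wrist_force: [-0.6, 1.3, -0.7]
width: 0.169
grip_force: 39.1
```

Gripped: width 0.169 is about 14 mm, with 39 N on the pads. The weight's underside is 17 mm above the TCP reading. I'll lift and carry it to a viewpoint short of the pan.

>>> servo_tool(series=[[0,0,0.2,0,0,0,1],[0,0,0.5,0,0,0,1],[0,0,0.8,0,0,0,1],[0,0,1,0,0,0,1],[0.2,0.3,1,0,0,0,1],[0.4,0.6,1,0,0,0,1],[0.6,0.9,1,0,0,0,1],[0.7,1,1,0,0,0,1],[0.7,1,1,0,0,0,1]])

```text
time: 7.4
tool_pos: [0.5302, -0.2067, 0.1324]
tcp_rot: [-3.073, -0.647, -0.002]
wrist_force: [-0.4, -0.8, -1.1]
width: 0.165
grip_force: 39.3
```

>>> servo_tool(series=[[0,0.1,0.2,0,0,0,1],[0,0.3,0.4,0,0,0,1],[0,0.5,0.5,0,0,0,1],[0,0.5,0.5,0,0,0,1]])

```text
time: 7.8
tool_pos: [0.5294, -0.1335, 0.2107]
tcp_rot: [3.073, 0.644, 0.008]
wrist_force: [-0.2, -0.5, -0.3]
width: 0.169
grip_force: 39.4
```

```bash
python3 - <<'E'
from m import *
im=snap("wrist","w5"); s=bot.read_state(); print(s["time"],s["width"],s["grip_force"],np.array(s["tool_pos"]),s["wrist_force"])
for c in("wrist","scene","side"):
    meas(c,"pan_empty_floor",.126)
meas("side","weight_large");meas("scene","weight_large")
E
```

```text
7.85 0.169602904107041 39.34927386639174 [ 0.5286 -0.1348  0.209 ] [ 0.322  -0.3433 -0.8911]
wrist pan_empty_floor 0.73 308 83 [ 0.6059 -0.0934  0.126 ]
scene pan_empty_floor 0.84 345 205 [ 0.6115 -0.101   0.126 ]
 trace 0.63 cent 341 206 px 1478 box [313.216 183.984 372.224 221.184]
side pan_empty_floor 0.73 380 187 [ 0.6067 -0.0937  0.126 ]
 trace 0.91 cent 381 187 px 2012 box [345.792 168.096 411.072 211.392]
side weight_large 0.82 262 213 [0.4238 0.0748 0.    ]
 trace 0.73 cent 264 206 px 461 box [252.928 188.88  276.288 218.304]
scene weight_large 0.64 226 273 [0.4274 0.0782 0.    ]
scene weight_large 0.51 291 234 [0.5962 0.0204 0.    ]
 trace 0.79 cent 225 266 px 530 box [214.976 253.392 241.28  279.696]
```

View pics/w5.png

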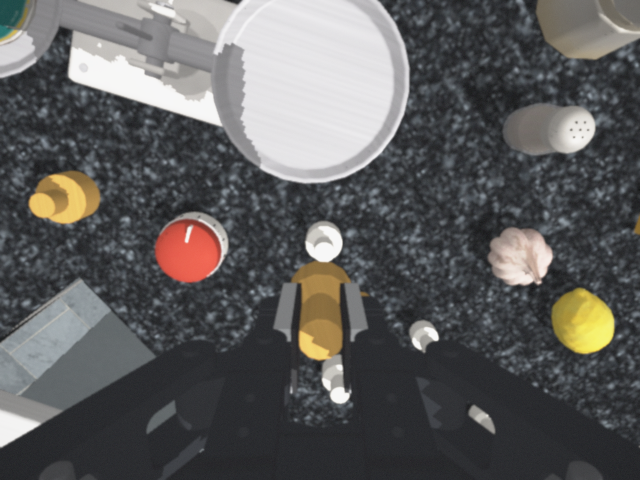

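Wrist view: the small brass is held at (320,310). The pan rim runs from column 212 to 408 with its centre near (309,84), which gives (0.606, -0.0935); the side camera agrees. I'll place the small one 24 mm past the centre and leave the near half for the large one.

>>> servo_tool(series=[[0.22,0.11,0,0,0,0,1],[0.44,0.22,0,0,0,0,1],[0.667,0.34,0,0,0,0,1],[0.667,0.34,0,0,0,0,1],[0.667,0.34,0,0,0,0,1],[0.667,0.34,0,0,0,0,1]])

```text
time: 9.2
tool_pos: [0.6273, -0.0843, 0.2071]
tcp_rot: [-3.075, -0.641, 0.002]
wrist_force: [0.1, -0.6, -0.9]
width: 0.167
grip_force: 39.4
```

```bash
python3 - <<'E'
from m import *
im=snap("wrist","w6"); s=bot.read_state(); print(s["time"],np.array(s["tool_pos"]),np.array(s["tcp_rot"]))
for c in("wrist","side"): meas(c,"pan_empty_floor",.126)
t=np.array(s["tool_pos"])
E
```

```text
9.25 [ 0.6272 -0.0845  0.2074] [ 3.0757  0.6401 -0.001 ]
wrist pan_empty_floor 0.88 319 252 [ 0.6098 -0.0911  0.126 ]
wrist pan_empty_floor 0.42 362 393 [ 0.5198 -0.1651  0.126 ]
 trace 0.7 cent 320 235 px 17617 box [230.208 167.904 409.024 311.376]
side pan_empty_floor 0.81 382 186 [ 0.6104 -0.091   0.126 ]
 trace 0.94 cent 381 187 px 2027 box [346.496 167.52  411.2   208.32 ]
```

View pics/w6.png

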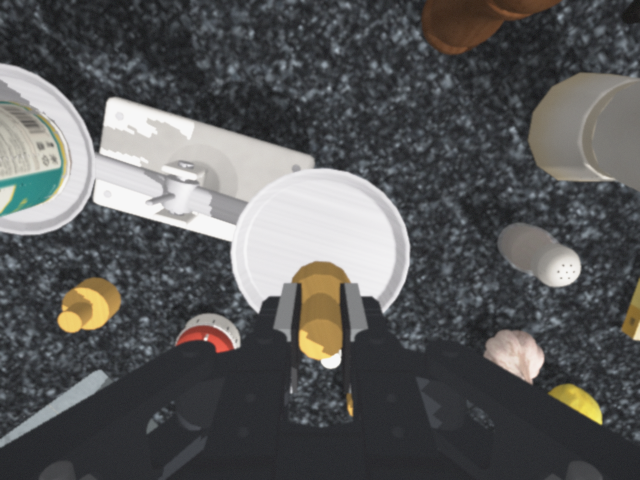

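Wrist view: the pan is centred near (319,252), which gives (0.608, -0.092), and nothing tall is close. Lowering.

>>> servo_tool(series=[[0.03,0.013,-0.2,0,0,0,1],[0.03,0.013,-0.4,0,0,0,1],[0.03,0.013,-0.55,0,0,0,1],[0.03,0.013,-0.6,0,0,0,1],[0.03,0.013,-0.63,0,0,0,1],[0.03,0.013,-0.63,0,0,0,1],[0.03,0.013,-0.64,0,0,0,1],[0.03,0.013,-0.645,0,0,0,1],[0.03,0.013,-0.645,0,0,0,1]])

```text
time: 10.45
tool_pos: [0.6332, -0.0822, 0.1117]
tcp_rot: [3.075, 0.641, 0.002]
wrist_force: [0.3, 0.4, -0.8]
width: 0.171
grip_force: 39.4
```

>>> servo_tool(series=[[0,0,-0.01,0,0,0,1],[0,0,-0.015,0,0,0,1],[0,0,-0.015,0,0,0,1],[0,0,-0.015,0,0,0,1]])

```text
time: 10.85
tool_pos: [0.6328, -0.0821, 0.1088]
tcp_rot: [3.075, 0.641, 0.001]
wrist_force: [-0.8, 0.8, 1.5]
width: 0.172
grip_force: 39.5
```

Contact: the force rose by about 2.3 N. I'll release, then rise and travel to the large weight.

>>> servo_tool(series=[[0,0,0,0,0,0,0.6],[0,0,0,0,0,0,0.6],[0,0,0,0,0,0,0.6],[0,0,0,0,0,0,0.6],[0,0,0.2,0,0,0,0.6],[0,0,0.5,0,0,0,0.6],[0,0,0.7,0,0,0,0.6],[0,0,0.7,0,0,0,0.6]])

```text
time: 11.65
tool_pos: [0.6364, -0.0828, 0.2204]
tcp_rot: [3.071, 0.64, 0.016]
wrist_force: [-0.2, -0.6, -0.2]
width: 0.398
grip_force: 0.0
```

>>> servo_tool(series=[[-0.25,0.15,0,0,0,0,0.5],[-0.5,0.3,0,0,0,0,0.5],[-0.75,0.45,0,0,0,0,0.5],[-1,0.6,0,0,0,0,0.5],[-1,0.6,0,0,0,0,0.5],[-1,0.6,0,0,0,0,0.5]])

```text
time: 12.25
tool_pos: [0.4819, 0.0082, 0.2131]
tcp_rot: [3.075, 0.643, 0.001]
wrist_force: [0.7, -0.2, 1.4]
width: 0.504
grip_force: 0.0
```

```bash
python3 - <<'E'
from m import *
im=snap("wrist","w7"); s=bot.read_state(); print(s["time"],s["width"],np.array(s["tool_pos"]),np.array(s["tcp_rot"]))
meas("wrist","weight_large"); 
for c in("side","scene"):meas(c,"weight_large");meas(c,"weight_small",.126)
E
```

```text
12.3 0.5046716974824104 [0.4829 0.0078 0.2134] [3.0749 0.6414 0.0013]
wrist weight_large 0.72 229 205 [0.4336 0.0845 0.    ]
wrist weight_large 0.36 354 71 [0.5949 0.0226 0.    ]
 trace 0.88 cent 227 210 px 2151 box [198.912 181.392 252.672 237.024]
 trace 0.56 cent 264 206 px 479 box [253.184 187.296 273.984 218.016]
side weight_small 0.79 390 184 [ 0.6265 -0.0939  0.126 ]
side weight_small 0.67 339 421 [ 0.3354 -0.4726  0.126 ]
side weight_small 0.55 350 340 [ 0.4   -0.376  0.126]
 trace 0.85 cent 345 339 px 336 box [339.776 322.8   356.48  353.28 ]
 trace 0.77 cent 337 412 px 368 box [327.872 398.592 345.92  427.584]
 trace 0.73 cent 390 175 px 245 box [385.408 163.296 397.12  184.32 ]
scene weight_large 0.68 226 272 [0.4294 0.0793 0.    ]
 trace 0.76 cent 226 267 px 488 box [214.72  254.4   237.696 280.512]
scene weight_small 0.81 391 346 [ 0.3417 -0.3292  0.126 ]
scene weight_small 0.73 339 194 [ 0.6363 -0.0748  0.126 ]
scene weight_small 0.59 430 394 [ 0.2901 -0.4175  0.126 ]
 trace 0.83 cent 433 391 px 288 box [425.792 379.584 442.176 404.208]
 trace 0.77 cent 391 339 px 252 box [384.128 332.88  400.384 351.696]
 trace 0.47 cent 342 192 px 200 box [333.696 178.992 348.8   200.88 ]
```

The small one stands in the pan at about (0.631, -0.084). The large one is near (0.430, 0.080), so I'll go above it for one close measurement.

>>> servo_tool(series=[[-0.18,0.24,-0.2,0,0,0,0.5],[-0.353,0.48,-0.4,0,0,0,0.5],[-0.353,0.48,-0.69,0,0,0,0.5],[-0.353,0.48,-0.69,0,0,0,0.5],[-0.353,0.48,-0.69,0,0,0,0.5],[-0.353,0.48,-0.69,0,0,0,0.5]])

```text
time: 13.65
tool_pos: [0.4323, 0.0797, 0.1126]
tcp_rot: [3.075, 0.64, 0.007]
wrist_force: [0.8, 0.4, 0.9]
width: 0.503
grip_force: 0.0
```

```bash
python3 - <<'E'
from m import *
im=snap("wrist","w8"); s=bot.read_state(); print(s["time"],s["width"],np.array(s["tool_pos"]),np.array(s["tcp_rot"]))
meas("wrist","weight_large")
for z in(0,.025,.051): print(z,np.round([proj("wrist",[.43,.08,z])]))
m=bot.trace("weight_large","wrist")[0]["mask"]; r=m.sum(1); k=np.nonzero(r)[0]
print([(int(i),int(r[i]),round(np.nonzero(m[i])[0].mean())) for i in k[::6]])
E
```

```text
13.7 0.4993349418791272 [0.4326 0.0796 0.1129] [3.0752 0.6393 0.0079]
wrist weight_large 0.72 315 215 [0.4311 0.0832 0.    ]
 trace 0.78 cent 316 219 px 3740 box [283.776 182.016 349.504 253.296]
0 [[319. 217.]]
0.025 [[319. 226.]]
0.051 [[319. 237.]]
[(183, 3, 317), (189, 36, 316), (195, 49, 316), (201, 57, 316), (207, 62, 316), (213, 66, 316), (219, 67, 315), (225, 66, 316), (231, 64, 316), (237, 59, 315), (243, 50, 316), (249, 37, 316)]
```

>>> servo_tool(series=[[-0.02,0.015,-0.25,0,0,0,0.5],[-0.02,0.015,-0.5,0,0,0,0.5],[-0.02,0.015,-0.65,0,0,0,0.5],[-0.02,0.015,-0.74,0,0,0,0.5],[-0.02,0.015,-0.79,0,0,0,0.5],[-0.02,0.015,-0.79,0,0,0,0.5],[-0.02,0.015,-0.79,0,0,0,1],[-0.02,0.015,-0.79,0,0,0,1],[-0.02,0.015,-0.79,0,0,0,1],[-0.02,0.015,-0.79,0,0,0,1],[-0.02,0.015,-0.79,0,0,0,1]], newtons=70)

```text
time: 15.0
tool_pos: [0.4282, 0.082, -0.0073]
tcp_rot: [3.075, 0.641, 0.004]
wrist_force: [-0.6, -3.4, 6.2]
width: 0.219
grip_force: 68.4
```

Gripped at 18.6 mm on the barrel knob. The underside is 7 mm above the TCP reading. Lifting, then carrying to above the near half of the pan.

>>> servo_tool(series=[[0,0,0.15,0,0,0,1],[0,0,0.4,0,0,0,1],[0,0,0.7,0,0,0,1],[0,0,1,0,0,0,1],[0,0,1,0,0,0,1]])

```text
time: 15.5
tool_pos: [0.4315, 0.0831, 0.148]
tcp_rot: [3.075, 0.641, 0.02]
wrist_force: [2.0, -0.1, -3.7]
width: 0.22
grip_force: 69.5
```

>>> servo_tool(series=[[0.1,-0.2,0.15,0,0,0,1],[0.25,-0.45,0.3,0,0,0,1],[0.4,-0.7,0.4,0,0,0,1],[0.5,-0.95,0.4,0,0,0,1],[0.5,-1,0.4,0,0,0,1],[0.5,-1,0.4,0,0,0,1],[0.5,-1,0.4,0,0,0,1]])

```text
time: 16.2
tool_pos: [0.4998, -0.0669, 0.1993]
tcp_rot: [-3.073, -0.64, 0.005]
wrist_force: [0.3, 0.1, -3.9]
width: 0.214
grip_force: 69.9
```

```bash
python3 - <<'E'
from m import *
s=bot.read_state(); print(s["time"],s["width"],s["grip_force"],np.array(s["tool_pos"]),np.array(s["tcp_rot"]),s["wrist_force"])
snap("wrist","w9"); snap("side","s9")
for c in ("wrist","side"):
  meas(c,"pan_empty_floor",.126);meas(c,"weight_small",.126)
E
```

```text
16.2 0.21413211097293652 69.90595936775208 [ 0.4998 -0.0669  0.1993] [-3.0733 -0.6396  0.0054] [ 0.2753  0.0941 -3.8556]
wrist pan_empty_floor 0.77 433 82 [ 0.6091 -0.091   0.126 ]
 trace 0.94 cent 436 90 px 29466 box [334.08    0.    540.608 184.896]
wrist weight_small 0.85 493 333 [ 0.4797 -0.2083  0.126 ]
 trace 0.83 cent 500 344 px 967 box [479.232 324.384 517.824 364.8  ]
 trace 0.36 cent 321 281 px 9152 box [264.576 219.504 379.52  354.288]
side pan_empty_floor 0.9 378 186 [ 0.6038 -0.0903  0.126 ]
 trace 0.92 cent 380 188 px 1743 box [349.184 164.304 410.688 209.904]
side weight_small 0.66 348 343 [ 0.3943 -0.3799  0.126 ]
side weight_small 0.62 338 420 [ 0.3353 -0.4709  0.126 ]
side weight_small 0.48 388 185 [ 0.6222 -0.0936  0.126 ]
 trace 0.84 cent 390 175 px 263 box [385.216 162.    397.888 189.696]
 trace 0.62 cent 344 339 px 362 box [337.728 323.712 354.688 352.512]
 trace 0.56 cent 338 412 px 412 box [329.024 400.512 346.176 426.48 ]
```

>>> servo_tool(series=[[0.25,-0.1,0,0,0,0,1],[0.5,-0.2,0,0,0,0,1],[0.6,-0.22,0,0,0,0,1],[0.6,-0.22,0,0,0,0,1],[0.6,-0.22,-0.15,0,0,0,1],[0.6,-0.22,-0.3,0,0,0,1],[0.6,-0.22,-0.42,0,0,0,1],[0.6,-0.22,-0.48,0,0,0,1],[0.6,-0.22,-0.51,0,0,0,1],[0.6,-0.22,-0.52,0,0,0,1],[0.6,-0.22,-0.52,0,0,0,1]])

```text
time: 18.0
tool_pos: [0.5921, -0.101, 0.1243]
tcp_rot: [3.075, 0.641, 0.002]
wrist_force: [0.2, 0.6, -4.1]
width: 0.213
grip_force: 70.2
```

>>> servo_tool(series=[[0,0,-0.01,0,0,0,1],[0,0,-0.02,0,0,0,1],[0,0,-0.03,0,0,0,1],[0,0,-0.03,0,0,0,1],[0,0,-0.03,0,0,0,1]])

```text
time: 18.5
tool_pos: [0.5918, -0.101, 0.1191]
tcp_rot: [3.075, 0.641, 0.001]
wrist_force: [0.5, -0.5, -2.7]
width: 0.219
grip_force: 70.3
```

Contact has begun, so I'll lower slowly as the pan gives way.

>>> servo_tool(series=[[0,0,-0.01,0,0,0,1],[0,0,-0.02,0,0,0,1],[0,0,-0.03,0,0,0,1],[0,0,-0.03,0,0,0,1],[0,0,-0.03,0,0,0,1],[0,0,-0.03,0,0,0,1]])

```text
time: 19.1
tool_pos: [0.5919, -0.1013, 0.1147]
tcp_rot: [3.075, 0.641, 0.001]
wrist_force: [0.0, -2.5, 0.2]
width: 0.215
grip_force: 70.6
```

>>> servo_tool(series=[[0,0,-0.01,0,0,0,1],[0,0,-0.02,0,0,0,1],[0,0,-0.03,0,0,0,1],[0,0,-0.04,0,0,0,1],[0,0,-0.05,0,0,0,1],[0,0,-0.06,0,0,0,1],[0,0,-0.06,0,0,0,1],[0,0,-0.06,0,0,0,1]])

```text
time: 19.9
tool_pos: [0.5916, -0.1007, 0.1054]
tcp_rot: [-3.075, -0.641, -0.0]
wrist_force: [1.2, -1.7, -0.2]
width: 0.218
grip_force: 70.6
```

Unloaded and near level. I'll release, wait a moment and rise.

>>> servo_tool(series=[[0,0,0,0,0,0,0.9],[0,0,0,0,0,0,0.7],[0,0,0,0,0,0,0.6],[0,0,0,0,0,0,0.55],[0,0,0,0,0,0,0.55],[0,0,0,0,0,0,0.55],[0,0,0,0,0,0,0.55],[0,0,0.1,0,0,0,0.55],[0,0,0.3,0,0,0,0.55],[0,0,0.6,0,0,0,0.55],[0,0,0.9,0,0,0,0.55],[0,0,0.9,0,0,0,0.55]])

```text
time: 21.1
tool_pos: [0.5966, -0.102, 0.2509]
tcp_rot: [3.069, 0.639, 0.023]
wrist_force: [1.2, 0.0, 0.5]
width: 0.451
grip_force: 0.0
```

>>> servo_tool(series=[[-0.3,-0.2,0,0,0,0,0.55],[-0.6,-0.4,0,0,0,0,0.55],[-0.7,-0.5,0,0,0,0,0.55],[-0.7,-0.5,0,0,0,0,0.55],[-0.7,-0.5,0,0,0,0,0.55],[-0.7,-0.5,0,0,0,0,0.55],[-0.7,-0.5,0,0,0,0,0.55],[-0.7,-0.5,0,0,0,0,0.55],[-0.7,-0.5,0,0,0,0,0.55],[-0.7,-0.5,0,0,0,0,0.55]])

```text
time: 22.1
tool_pos: [0.4868, -0.1756, 0.2402]
tcp_rot: [-3.075, -0.642, 0.001]
wrist_force: [0.1, 0.1, 0.6]
width: 0.445
grip_force: 0.0
```

```bash
python3 - <<'E'
from m import *
s=bot.read_state(); print(s["time"],np.array(s["tool_pos"]))
a=bot.read_camera("side");b=bot.read_camera("wrist");c=bot.read_camera("scene")
o=np.zeros((600,800,3),np.uint8)
o[:300,:400]=cv2.resize(a[130:250,240:400+0],(400,300)); o[:300,400:]=cv2.resize(b,(400,300)); o[300:,:400]=cv2.resize(c[120:270,200:400],(400,300)); o[300:,400:]=cv2.resize(a,(400,300))
cv2.imwrite("pics/fin.png",o[:,:,::-1])
E
```

```text
22.1 [ 0.4868 -0.1756  0.2402]
```

View pics/fin.png

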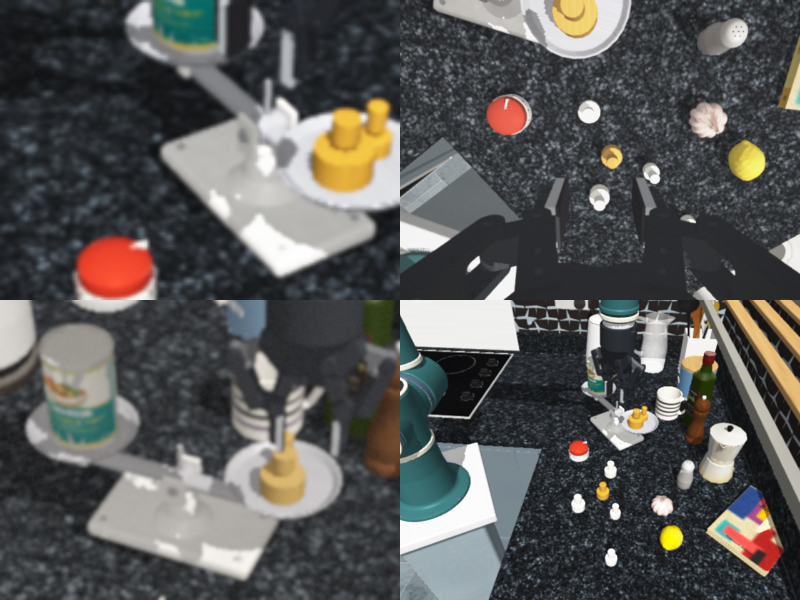

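Both brass weights stand upright in the pan, the tin is upright and the middle weight is on the worktop. Next, a check of the pan heights for level.

>>> servo_tool(series=[[-0.3,-0.3,0,0,0,0,0.55],[-0.3,-0.3,0,0,0,0,0.55],[-0.3,-0.3,0,0,0,0,0.55],[-0.3,-0.3,0,0,0,0,0.55],[-0.3,-0.3,0,0,0,0,0.55],[-0.3,-0.3,0,0,0,0,0.55],[-0.3,-0.3,0,0,0,0,0.55],[-0.3,-0.3,0,0,0,0,0.55]])

```text
time: 23.05
tool_pos: [0.4419, -0.2205, 0.2404]
tcp_rot: [-3.075, -0.642, 0.0]
wrist_force: [0.1, 0.1, -0.1]
width: 0.451
grip_force: 0.0
```

```bash
python3 - <<'E'
from m import *
for k in range(2):
  for c in("side","scene"):
    bot.read_camera(c)
    for n in("pan_empty_floor","tin","weight_large","weight_small"):
      for m in bot.mark_of(n,c)[:3]:
        v,u=m["at"]; u*=640;v*=480
        if v<225: print(c,n,round(m["score"],2),round(u,1),round(v,1))
    m=bot.trace("pan_empty_floor",c)
    if m: print("box",np.array(m[0]["box"])*[640,480,640,480])
for c in("side","scene"):
  for z in(.126,.109,.092): print(c,z,"pan",np.round(proj(c,[.608,-.092,z]),1),"L",np.round(proj(c,[.592,-.101,z]),1),"S",np.round(proj(c,[.633,-.082,z]),1),"rimR",np.round(proj(c,[.608+.03,-.092-.052,z+.006])))
E
```

```text
side pan_empty_floor 0.58 379.8 193.8
side tin 0.69 319.1 142.4
side weight_large 0.57 375.2 197.4
side weight_small 0.48 389.7 191.8
box [348.48  171.792 412.992 218.304]
scene pan_empty_floor 0.79 341.8 212.9
scene tin 0.59 240.8 186.1
scene weight_large 0.7 340.7 217.9
box [313.472 190.416 370.496 226.8  ]
side pan_empty_floor 0.95 380.9 192.1
side tin 0.42 316.7 142.2
side weight_large 0.72 375.8 197.7
side weight_small 0.54 390.1 192.2
box [348.928 174.192 411.776 216.912]
scene pan_empty_floor 0.69 340.9 208.5
scene tin 0.97 243.5 187.4
scene weight_large 0.65 337.4 217.4
box [311.296 191.184 367.872 225.888]
side 0.126 pan [380.6 186.3] L [375.5 191.2] S [389.6 180.1] rimR [410. 195.]
side 0.109 pan [379.9 193.7] L [374.8 198.5] S [388.8 187.4] rimR [409. 203.]
side 0.092 pan [379.2 200.8] L [374.2 205.7] S [388.  194.6] rimR [408. 210.]
scene 0.126 pan [340.  204.8] L [340.2 210.9] S [341.4 196.3] rimR [370. 203.]
scene 0.109 pan [339.7 211.1] L [339.9 217.1] S [341.2 202.6] rimR [369. 209.]
scene 0.092 pan [339.5 217.2] L [339.7 223.3] S [340.9 208.7] rimR [369. 215.]
```

The pan marks and the large weight's mark all match the 109 mm floor height, so the beam is level and at rest with both weights inside the pan. Handing in.

```bash
python3 -c "
from workcell import bot
print(bot.finish_job())"
```

```text
the job is handed in; nothing more can be done
None
```

The 400 g and 100 g brass weights stand upright in the formerly empty pan, the beam measured level, the tin is upright in its pan, the 200 g weight is still on the worktop, and the job was handed in at about 24 s; no verdict came back.

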